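# Tighten the orange-capped air fitting: finger-tight plus one flat

### The arm

A 6-joint arm with a two-finger parallel gripper is mounted at the origin on the work surface. World frame = base frame: x ahead of the robot, y to its left, z up, the work surface at z = 0. Lengths are in m, angles in degrees, forces in N, time in s.
With the tool pointing down it reaches from about 0.4 to 0.825 m from the base axis. Payload 7 kg.
Tool frame: the origin (TCP) lies on the centre line of the jaws, within the pads' length; the fingertips stand 11 mm ahead of it and the grasp point (between the pads) lies 8 mm behind it; z points along the fingers, y is the line along which they close (so a half turn about z gives the same grasp; the last joint's range is limited). The gripper opens to 88 mm and grips with 3 to 60 N. Pads are 19 mm wide; open, the fingers measure 130 mm over their backs; the gripper's body (78 mm by 193 mm) begins 47 mm behind the grasp point.
Start: joints at [-49.842, 20.546, 0.682, 0, -70.136, -16.507], TCP at [0.271, -0.618, 0.238] pointing down, gripper open.
Joint ranges: [-176.03, 176.03], [-82.01, 121.73], [-58.28, 71.71], [-173.87, 95.51], [-174.79, -0.11], [-173.66, 173.66]. Speed limits (degrees/s): [136.94, 136.94, 172.46, 180, 180, 180].

### API

Orientations are given as [roll, pitch, yaw] about the fixed x, y, z axes, in that order (R = Rz(yaw) Ry(pitch) Rx(roll)).
In Python, from plant import r, capture, camera_model, job gives the robot as it stands.
- The arm moves only by the tool drive_tool, never from a script. Its argument "increments" is a list that holds one entry, the list of rows, each a list of 5 numbers: the gripper's target within -1 to 1 (fully open at 1, half-way at 0, shut at -1), then the shift along the tool's x, y, z scaled (see below), then the turn about the tool's z scaled (see below). In form: [[[gripper, tx, ty, tz, roll], ...]]. A call has 1 to 5 rows; each row is the pose to reach, as a shift and turn from the pose commanded when the call began, along the tool's axes at that moment, turning the shorter way round; what a row does not reach only later rows make up. The controller multiplies each number of a shift by 120 mm and each number of a turn by 360 degrees. A row lasts 1/8 s, in which the tool goes at most 62.5 mm and 10.7 degrees, less where a joint would pass 70% of its speed; a pose out of reach is approached as far as the arm can. A call with a number of a shift or a turn outside -1 to 1 is refused whole. A call with a gripper value outside its range is refused whole. The fingers move at their own pace and stop on an object; "squeeze" is the grip in N (left out, the last holds). Time passes only in rows, so rows that repeat a pose let the fingers close. It gives the time, the measured TCP pose, the force, the opening and the grip force at its end, in the units of the state.
- r.get_state(): the state, without advancing time (a new reading comes with each control period).
- capture(name): name is "scene" or "side" or "wrist"; returns the picture (420x560x3 uint8, red, green, blue); there is no depth.
- camera_model(name): a dict with "camera_matrix" (3x3 intrinsics, pixels), "rvec" (rotation vector, rad) and "tvec" (3), from world to camera coordinates, as OpenCV has them. Camera axes: x right, y down, z forward; pixel columns grow to the right and rows downward; lengths in m; the calibration is good to about 2 mm. A picture is of the moment at which its call begins: read the wrist's pose just before it. camera_model takes no time and is no camera call; for the wrist camera it gives the pose at the moment of the call.
- job.close_job(): hands the job in; it is judged then, once.
The state is a dict: "time_s": time; "joints": joint angles; "qd": joint speeds; "joint_torque": joint torques, N m; "tcp_pos": TCP position; "eef_rot": TCP orientation; "contact_force": force on the tool from outside, world axes, zero at the start; "moment": the same for the moment, N m; "gripper_width": finger opening in m; "gripper_force": force on a finger pad.
Only numpy, scipy, OpenCV 4.12 (cv2) and the standard library are available. Lean on these libraries where they do the work, as an engineer would, in place of code of your own. Each camera call takes 0.05 s, during which the arm holds its last target. There are 200 camera calls.

### The job

The silver compression nut under the orange cap is still loose: turn its knurled collar clockwise with the fingers until it stops (finger-tight), without shifting the wrench. Then use the wrench that sits on that nut to turn it one flat further, a sixth of a turn (60 degrees) clockwise, and let go. The blue-capped fitting is already done: leave its wrench where it is.

Things in the scene. Friction and masses are not known exactly. Their poses are not given: they have to be found in the camera images.
- orange_grip (a point): Where to grip the orange-capped nut from above: on its upright axis, 98 mm above the table, in the round knurled silver collar, 34 mm across, 74 to 112 mm above the table. Above it only the orange cap, 18 mm across, up to 124 mm; below it the wrench's round head, 54 mm across, top at 70 mm, on a fixed grey block 80 x 80 x 45 mm. z up; x along the wrench's handle (turns with the wrench).
- orange_handle (a point): Where to take the wrench of the orange-capped nut from above: in its black sleeve, 140 mm from the nut's axis, 65 mm above the table, mid-height of the level bar (14 mm wide, 9 mm thick, reaching 170 mm from the axis; nothing under it). x points outward along the bar, z up. Yellow ticks on the block mark the bar's start and its wanted end; the blue-capped fitting is the same but for its cap.
- orange_nut (a joint): Turn of the orange-capped nut relative to its wrench, rad, growing clockwise seen from above. Starts at 0.2 to 0.8; 1.5 is finger-tight, a firm stop (the red stripe on the collar then points along the handle). Turns lightly (0.06 N m), stays where left; past the stop it turns only together with the wrench.
- orange_wrench (a joint): Turn of the wrench (and the nut with it) from its start, rad: 0 at the start, growing clockwise seen from above, free up to 2.0; 1.05 is one flat (60 degrees). Stiff: 2.2 N m, about 16 N at the handle; stays where left.
- blue_wrench (a joint): The same for the wrench on the blue-capped fitting, which is already tightened; 0 at the start and to be left there.

How it is judged:
By the outcome, as a careful person would: the job done as asked, in the order asked, and still so for the second after the job is handed in, with the robot touching nothing.
It also fails if it takes over 48 s, if anything falls off the work surface, if the arm or the gripper's body presses on something with over 40 N, if the wrist force passes 120 N, or if a joint passes its speed limit or range.

## Working session

There is one attempt and no reset: what is moved stays moved. The work goes in short steps, Python scripts to look and compute and a tool call to move; the robot and the scene stay as the last step left them, time stands still between calls to the robot, and variables do not carry over. Pictures are saved under pics/ and viewed, at most 10 in all, crops included, and the job is handed in when it is done.

Besides the shell and the picture viewer there is one more tool, called after "Call:" as name([rows], argument=value, ...), one row to a line, values as JSON. drive_tool: Moves the arm, as the interface text tells. Its arguments: {"type":"object","properties":{"increments":{"type":"array"},"squeeze":{"type":"number"}},"required":["increments"]}

```bash
mkdir -p pics; ls
python3 - <<'E'
from plant import r,capture,camera_model
import cv2,numpy as np
s=r.get_state();print(s)
for n in["scene","side"]:
    im=capture(n);cv2.imwrite(f"pics/{n}0.png",im[:,:,::-1]);m=camera_model(n)
    R=cv2.Rodrigues(np.array(m["rvec"]))[0];print(n,(-R.T@np.array(m["tvec"]).ravel()).round(3))
E
```

```text
pics
{'time_s': 0.0, 'joints': array([-4.98411944e+01,  2.05907073e+01,  6.33866767e-01, -1.95469409e-02,
       -7.01355580e+01, -1.65093123e+01]), 'qd': array([-0.04680448,  0.00126096,  0.07322551, -0.0051908 , -0.04373381,
       -0.12092978]), 'joint_torque': array([ 5.36458665e-04, -5.82726073e+01,  2.93063325e+01,  6.99733302e+00,
        6.89477936e-03, -1.80313100e-04]), 'tcp_pos': array([ 0.27058215, -0.61788206,  0.23663339]), 'eef_rot': array([ 1.79906189e+02, -8.64159887e-03, -1.56357156e+02]), 'contact_force': array([ 0.06833151, -0.46938423,  0.38172618]), 'moment': array([ 0.01761115, -0.01797591,  0.0035399 ]), 'gripper_force': 0.0, 'gripper_width': 0.0877946195932048}
scene [ 0.999 -0.149  0.638]
side [ 0.35  -0.621  0.525]
```

View pics/scene0.png

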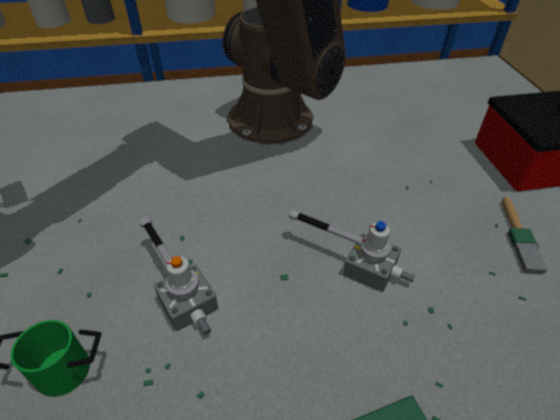

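View pics/side0.png

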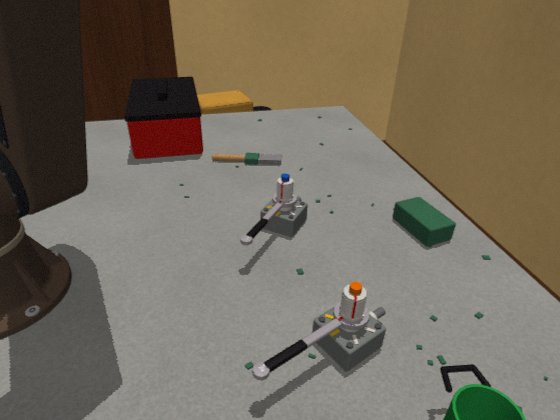

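The scene view shows the orange cap at about (177,262), with its handle running to about (147,222). In the side view the cap is at (355,289), the handle end at (262,370) and the red stripe near (354,305). Next I measure them.

```bash
cat > h.py <<'E'
import cv2,numpy as np
from plant import r,capture,camera_model
def ray(m,p):
    K=np.array(m["camera_matrix"]);R=cv2.Rodrigues(np.array(m["rvec"]))[0];t=np.array(m["tvec"]).ravel()
    d=R.T@np.linalg.inv(K)@np.array([p[0],p[1],1.]);return -R.T@t,d/np.linalg.norm(d)
def plane(m,p,z):
    o,d=ray(m,p);return o+d*(z-o[2])/d[2]
def tri(rs):
    A=sum(np.eye(3)-np.outer(d,d) for o,d in rs);b=sum((np.eye(3)-np.outer(d,d))@o for o,d in rs);return np.linalg.solve(A,b)
def proj(m,P):
    return cv2.projectPoints(np.array(P,float).reshape(-1,3),np.array(m["rvec"],float),np.array(m["tvec"],float),np.array(m["camera_matrix"],float),None)[0].reshape(-1,2)
def blobs(mask,amin=8):
    n,l,s,c=cv2.connectedComponentsWithStats(mask.astype(np.uint8));return [(c[i].round(1),s[i].tolist()) for i in range(1,n) if s[i][4]>=amin]
E
python3 - <<'E'
from h import *
rs=[];W={"scene":(130,200,230,345),"side":(235,270,400,370)}
for n in W:
    im=cv2.imread(f"pics/{n}0.png");m=camera_model(n);hsv=cv2.cvtColor(im,cv2.COLOR_BGR2HSV)
    x0,y0,x1,y1=W[n];box=np.zeros(im.shape[:2],bool);box[y0:y1+20,x0:x1]=1
    H,S,V=[hsv[...,i].astype(int) for i in range(3)]
    o=(H>5)&(H<15)&(S>180)&(V>150)&box;b=blobs(o);print(n,"orange",b)
    c=max(b,key=lambda b:b[1][4])[0];rs.append(ray(m,c));print(plane(m,c,.119).round(4))
    print("red",blobs(((H<5)|(H>174))&(S>150)&box,4))
    print("yellow",[(q[0],plane(m,q[0],.045).round(4)) for q in blobs((H>20)&(H<35)&(S>130)&(V>110)&box,3)])
    print("black",[(q[0],q[1][4],plane(m,q[0],.067).round(4)) for q in blobs((V<40)&box,15)])
P=tri(rs);print("cap",P.round(4),[np.linalg.norm(np.cross(P-o,d)).round(4) for o,d in rs])
E
python3 - <<'E'
import cv2,numpy as np
a=cv2.imread("pics/scene0.png")[205:345,130:230];b=cv2.imread("pics/side0.png")[265:400,240:400]
a=cv2.resize(a,(400,560));b=cv2.resize(b,(400,338));c=np.zeros((560,800,3),np.uint8);c[:,:400]=a;c[:338,400:]=b
cv2.imwrite("pics/crop0.png",c)
E
```

```text
scene orange []Traceback (most recent call last):
  File "<stdin>", line 8, in <module>
ValueError: max() iterable argument is empty
```

View pics/crop0.png

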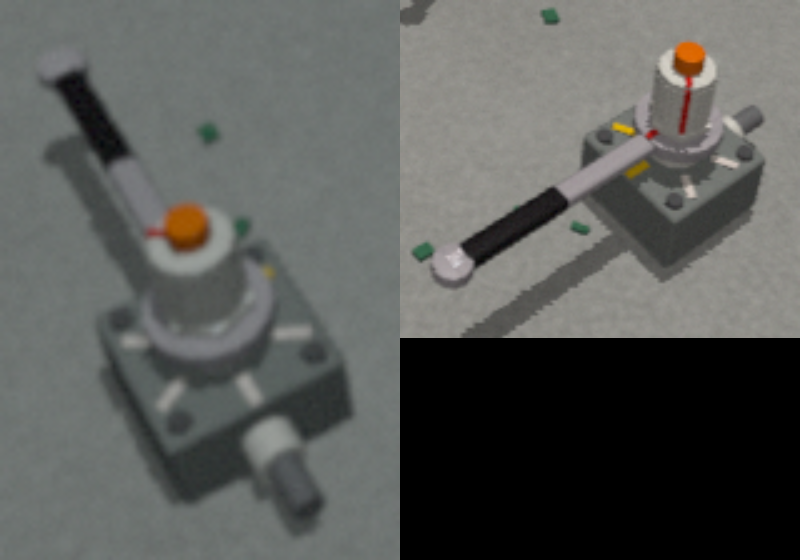

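The crop shows the cap, the stripe on the collar top pointing image-left in the scene view, and the black sleeve. In the side view the two yellow ticks and the red index mark at the handle root are visible. The colour mask came back empty, so I check the values.

```bash
cat > m0.py <<'E'
from h import *
rs=[];W={"scene":(130,200,230,345),"side":(235,270,400,390)}
for n in W:
    im=cv2.imread(f"pics/{n}0.png");m=camera_model(n);hsv=cv2.cvtColor(im,cv2.COLOR_BGR2HSV)
    x0,y0,x1,y1=W[n];box=np.zeros(im.shape[:2],bool);box[y0:y1,x0:x1]=1
    H,S,V=[hsv[...,i].astype(int) for i in range(3)]
    print(hsv[262,177] if n=="scene" else hsv[289,355])
    b=blobs((H>=8)&(H<18)&(S>180)&(V>100)&box);print(n,"orange",b)
    c=max(b,key=lambda b:b[1][4])[0];rs.append(ray(m,c));print(plane(m,c,.119).round(4))
    print("red",[(q[0],q[1][4],plane(m,q[0],.112).round(4)) for q in blobs(((H<5)|(H>174))&(S>110)&box,3)])
    print("yellow",[(q[0],plane(m,q[0],.045).round(4)) for q in blobs((H>=18)&(H<35)&(S>110)&box,3)])
    print("black",[(q[0],q[1][4],plane(m,q[0],.067).round(4)) for q in blobs((V<40)&box,15)])
P=tri(rs);print("cap",P.round(4),[np.linalg.norm(np.cross(P-o,d)).round(4) for o,d in rs])
E
python3 m0.py
```

```text
[ 17 255 158]
scene orange [(array([175.8, 261. ]), [171, 257, 10, 9, 70])]
[ 0.5625 -0.237   0.119 ]
red [(array([168.5, 263. ]), 4, array([ 0.5587, -0.2494,  0.112 ]))]
yellow []
black [(array([152.5, 234.1]), 153, array([ 0.4481, -0.2873,  0.067 ]))]
[ 14 228 204]
side orange [(array([355.2, 287.9]), [350, 282, 12, 13, 128])]
[ 0.5636 -0.2367  0.119 ]
red [(array([355.1, 297.5]), 11, array([ 0.5596, -0.2481,  0.112 ])), (array([353.5, 309.3]), 36, array([ 0.5489, -0.2685,  0.112 ])), (array([340.2, 318.2]), 12, array([ 0.5254, -0.2795,  0.112 ]))]
yellow [(array([329. , 316.1]), array([ 0.5382, -0.2164,  0.045 ])), (array([334.6, 332.1]), array([ 0.536 , -0.2479,  0.045 ]))]
black [(array([285.9, 354.7]), 432, array([ 0.4503, -0.2869,  0.067 ]))]
cap [ 0.5632 -0.237   0.1195] [np.float64(0.0002), np.float64(0.0002)]
```

Call:
drive_tool([
  [[1,-0.4,0.22,0,0],[1,-0.8,0.44,0,0],[1,-1,0.55,0,0]],
], squeeze=20)

```text
time_s: 0.48
tcp_pos: [0.3553, -0.5077, 0.2373]
eef_rot: [180.0, 0.0, -156.3]
contact_force: [-0.5, 0.5, -0.6]
gripper_width: 0.0875
gripper_force: 0.0
```

Call:
drive_tool([
  [[1,-0.4,0.22,0,0],[1,-0.8,0.44,0,0],[1,-1,0.55,0,0]],
])

```text
time_s: 0.85
tcp_pos: [0.4388, -0.399, 0.2374]
eef_rot: [180.0, 0.0, -156.2]
contact_force: [-0.1, -0.1, 0.2]
gripper_width: 0.0877
gripper_force: 0.0
```

Call:
drive_tool([
  [[1,-0.4,0.22,0,0],[1,-0.8,0.44,0,0],[1,-1,0.55,0,0],[1,-1,0.55,0,0]],
])

```text
time_s: 1.35
tcp_pos: [0.522, -0.2908, 0.2371]
eef_rot: [180.0, -0.0, -156.2]
contact_force: [0.2, 0.3, 0.2]
gripper_width: 0.0878
gripper_force: 0.0
```

Call:
drive_tool([
  [[1,-0.35,0.2,0,0],[1,-0.493,0.274,0,0],[1,-0.493,0.274,0,0]],
])

```text
time_s: 1.72
tcp_pos: [0.5623, -0.2383, 0.2372]
eef_rot: [180.0, -0.0, -156.3]
contact_force: [-0.2, 0.5, 0.0]
gripper_width: 0.0876
gripper_force: 0.0
```

Run:
```python
from h import *
s=r.get_state();m=camera_model("wrist");im=capture("wrist");cv2.imwrite("pics/w1.png",im[:,:,::-1])
print(s["tcp_pos"],s["eef_rot"],s["joints"].round(1))
hsv=cv2.cvtColor(im,cv2.COLOR_RGB2HSV);H,S,V=[hsv[...,i].astype(int) for i in range(3)]
for q in blobs((H>=8)&(H<18)&(S>180)&(V>80),30):print("or",q,plane(m,q[0],.124))
for q in blobs(((H<5)|(H>174))&(S>110),10):print("red",q,plane(m,q[0],.112),plane(m,q[0],.07))
for q in blobs((H>=18)&(H<35)&(S>110),10):print("ye",q,plane(m,q[0],.045))
for q in blobs((V<40),200):print("bl",q,plane(m,q[0],.0695))
```

```text
[ 0.56228203 -0.23830818  0.23719432] [ 1.79979409e+02 -3.24215039e-02 -1.56284305e+02] [ -4.7  14.6  -7.8  -0.  -67.6 -61.6]
or (array([273.5, 211.7]), [265, 203, 18, 18, 240]) [ 0.56413636 -0.23564984  0.124     ]
red (array([273.5, 176.5]), [272, 173, 4, 8, 28]) [ 0.53833943 -0.24693415  0.112     ] [ 0.5439965  -0.24426363  0.07      ]
red (array([262.2, 197.9]), [259, 190, 9, 14, 37]) [ 0.55954925 -0.24841396  0.112     ] [ 0.56846918 -0.2459711   0.07      ]
ye (array([299.8, 179. ]), [294, 175, 13, 9, 61]) [ 0.53850026 -0.21572508  0.045     ]
ye (array([ 89.5, 276.8]), [77, 248, 33, 58, 947]) [ 0.74060738 -0.39143491  0.045     ]
ye (array([454.9, 276.6]), [435, 248, 34, 58, 971]) [ 0.56985585 -0.00239572  0.045     ]
ye (array([424.3, 321.6]), [242, 314, 318, 14, 2923]) [ 0.63568432 -0.00472502  0.045     ]
ye (array([419.4, 416.4]), [413, 412, 15, 8, 81]) [0.76149805 0.06169315 0.045     ]
bl (array([498.6, 261.1]), [426, 184, 134, 134, 5773]) [0.53078557 0.01178899 0.0695    ]
bl (array([ 76.2, 309.8]), [0, 229, 214, 134, 11028]) [ 0.76820185 -0.38495269  0.0695    ]
bl (array([364.6, 253.2]), [357, 242, 21, 19, 214]) [ 0.58008215 -0.12313242  0.0695    ]
bl (array([166.4, 302.4]), [160, 293, 18, 28, 255]) [ 0.71932555 -0.2962393   0.0695    ]
bl (array([378.3, 301.8]), [367, 292, 21, 26, 302]) [ 0.62486972 -0.0825109   0.0695    ]
bl (array([450.3, 362.9]), [222, 328, 338, 92, 13662]) [0.66124244 0.0321123  0.0695    ]
```

View pics/w1.png

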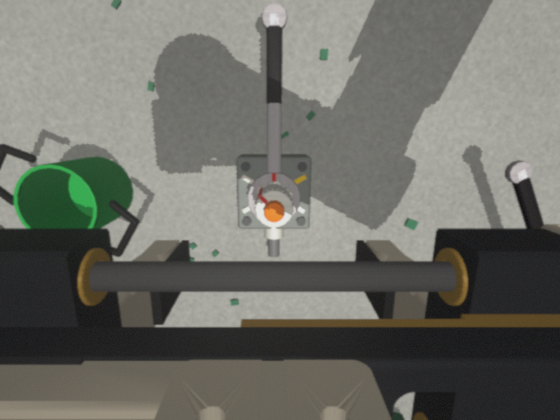

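The wrist view confirms the geometry: cap at (273,212), handle straight up to the ball at (273,16), stripe at (262,198). The stripe is about 47° short of the handle. I descend with the fingers straddling the collar.

Call:
drive_tool([
  [[1,-0.017,0.009,0.3,0],[1,-0.017,0.009,0.7,0],[1,-0.017,0.009,1,0],[1,-0.017,0.009,1,0]],
])

```text
time_s: 2.28
tcp_pos: [0.5608, -0.2376, 0.115]
eef_rot: [179.8, -0.3, -156.4]
contact_force: [-0.3, 0.1, 0.9]
gripper_width: 0.0876
gripper_force: 0.0
```

Call:
drive_tool([
  [[1,0,0,0.15,0],[1,0,0,0.225,0],[1,0,0,0.225,0],[1,0,0,0.225,0]],
])

```text
time_s: 2.78
tcp_pos: [0.5641, -0.2371, 0.0917]
eef_rot: [-179.9, 0.1, -156.3]
contact_force: [0.6, -0.4, 0.3]
gripper_width: 0.0877
gripper_force: 0.0
```

Call:
drive_tool([
  [[-1,0,0,0,0],[-1,0,0,0,0],[-1,0,0,0,0],[-1,0,0,0,0],[-1,0,0,0,0]],
])

```text
time_s: 3.4
tcp_pos: [0.5635, -0.2368, 0.0905]
eef_rot: [180.0, -0.0, -156.3]
contact_force: [0.6, 0.1, 0.6]
gripper_width: 0.0431
gripper_force: 0.0
```

Call:
drive_tool([
  [[-1,0,0,0,0],[-1,0,0,0,0],[-1,0,0,0,0],[-1,0,0,0,0]],
])

```text
time_s: 3.9
tcp_pos: [0.5634, -0.2365, 0.0905]
eef_rot: [180.0, -0.0, -156.4]
contact_force: [-1.0, 4.8, 1.8]
gripper_width: 0.0334
gripper_force: 20.0
```

Call:
drive_tool([
  [[-1,0,0,0,0.015],[-1,0,0,0,0.03],[-1,0,0,0,0.045],[-1,0,0,0,0.06],[-1,0,0,0,0.07]],
])

```text
time_s: 4.53
tcp_pos: [0.5633, -0.2361, 0.0905]
eef_rot: [180.0, -0.0, 178.3]
contact_force: [-1.5, 7.4, 2.9]
gripper_width: 0.0336
gripper_force: 20.0
```

Run:
```python
from plant import r
s=r.get_state();print(s["moment"],s["contact_force"],s["eef_rot"],s["gripper_width"],s["gripper_force"],s["joint_torque"][5])
```

```text
[2.64027595 0.63078402 0.02799358] [-1.49243709  7.39456285  2.9353778 ] [ 1.79952691e+02 -2.63054960e-02  1.78315644e+02] 0.03362782848625672 19.99911457300186 0.548732690513134
```

Call:
drive_tool([
  [[-1,0,0,0,0.015],[-1,0,0,0,0.03],[-1,0,0,0,0.04],[-1,0,0,0,0.045],[-1,0,0,0,0.045]],
])

```text
time_s: 5.15
tcp_pos: [0.5634, -0.2358, 0.0905]
eef_rot: [179.9, -0.0, 162.2]
contact_force: [-2.3, 8.3, 3.7]
gripper_width: 0.0335
gripper_force: 20.0
```

Run:
```python
from plant import r
s=r.get_state();print(s["moment"],s["joint_torque"][5])
```

```text
[ 2.98615972  0.60530802 -0.07109362] -0.15111221931874752
```

Call:
drive_tool([
  [[-1,0,0,0,0.007],[-1,0,0,0,0.014],[-1,0,0,0,0.02],[-1,0,0,0,0.02]],
])

```text
time_s: 5.65
tcp_pos: [0.5632, -0.2356, 0.0905]
eef_rot: [180.0, -0.1, 155.1]
contact_force: [-2.2, 10.2, 4.0]
gripper_width: 0.0335
gripper_force: 20.0
```

Run:
```python
from plant import r
s=r.get_state();print(s["moment"],s["joint_torque"][5])
```

```text
[3.39693172 0.70461019 0.33547517] -0.5846736766397953
```

Call:
drive_tool([
  [[-1,0,0,0,0.007],[-1,0,0,0,0.014],[-1,0,0,0,0.02],[-1,0,0,0,0.02]],
])

```text
time_s: 6.15
tcp_pos: [0.5637, -0.2357, 0.0905]
eef_rot: [179.9, -0.0, 147.9]
contact_force: [-0.1, 9.6, 3.3]
gripper_width: 0.0337
gripper_force: 20.0
```

Run:
```python
from h import *
s=r.get_state();print(s["moment"],s["joint_torque"][5])
m=camera_model("scene");im=capture("scene");im2=capture("side")
c=np.zeros((560,800,3),np.uint8);c[:,:400]=cv2.resize(im[205:345,130:230],(400,560));c[:338,400:]=cv2.resize(im2[265:400,240:400],(400,338));cv2.imwrite("pics/c2.png",c[:,:,::-1])
```

```text
[3.15089097 0.24799634 0.42319409] -0.6093540228903294
```

View pics/c2.png

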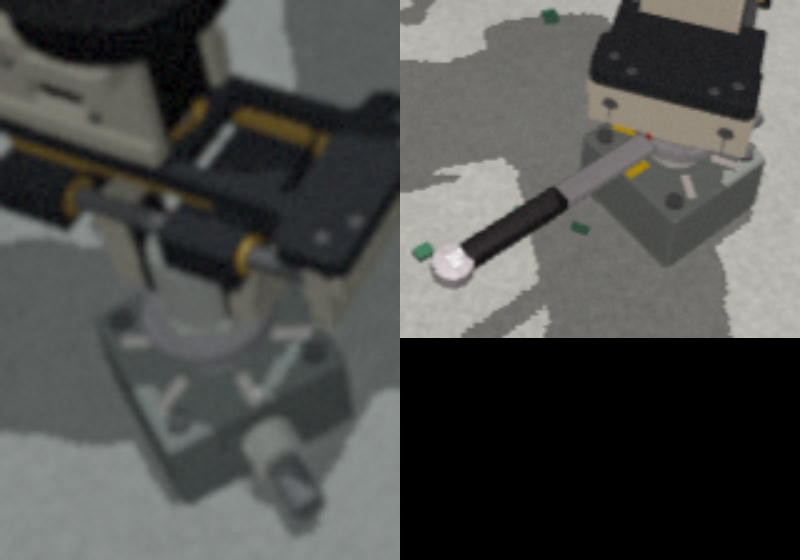

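The side crop shows the bar unmoved, and the moment has levelled off at about 0.4 N m, so the collar is at its stop and the pads are slipping. I release, rise and check.

Call:
drive_tool([
  [[1,0,0,0,0],[1,0,0,0,0],[1,0,0,0,0],[1,0,0,0,0]],
])

```text
time_s: 6.75
tcp_pos: [0.5635, -0.2371, 0.0905]
eef_rot: [-180.0, 0.0, 147.8]
contact_force: [-1.0, 0.4, -0.5]
gripper_width: 0.0677
gripper_force: 0.0
```

Call:
drive_tool([
  [[1,0,0,-0.3,0],[1,0,0,-0.7,0],[1,0,0,-1,0],[1,0,0,-1,0]],
])

```text
time_s: 7.25
tcp_pos: [0.5652, -0.2374, 0.2142]
eef_rot: [179.9, 0.3, 147.9]
contact_force: [-1.5, 0.6, -0.9]
gripper_width: 0.0875
gripper_force: 0.0
```

Call:
drive_tool([
  [[1,0,0,0,-0.03],[1,0,0,0,-0.06],[1,0,0,0,-0.09],[1,0,0,0,-0.12],[1,0,0,0,-0.14]],
])

```text
time_s: 7.88
tcp_pos: [0.563, -0.2368, 0.2095]
eef_rot: [180.0, -0.1, -161.5]
contact_force: [-0.2, -0.6, -0.3]
gripper_width: 0.0878
gripper_force: 0.0
```

Call:
drive_tool([
  [[1,0,0,0,-0.014],[1,0,0,0,-0.014],[1,0,0,0,-0.014]],
])

```text
time_s: 8.25
tcp_pos: [0.5633, -0.2368, 0.2101]
eef_rot: [180.0, -0.0, -156.8]
contact_force: [-0.2, 0.1, -1.0]
gripper_width: 0.0874
gripper_force: 0.0
```

```bash
cat > look.py <<'E'
import sys
from h import *
s=r.get_state();m=camera_model("wrist");im=capture("wrist");cv2.imwrite(f"pics/{sys.argv[1]}.png",im[:,:,::-1])
print(s["tcp_pos"],s["eef_rot"],s["joints"].round(1))
hsv=cv2.cvtColor(im,cv2.COLOR_RGB2HSV);H,S,V=[hsv[...,i].astype(int) for i in range(3)]
A=np.array([.5637,-.2365]);ang=lambda P:np.degrees(np.arctan2(*(P[:2]-A)[::-1])).round(1)
for q in blobs((H>=8)&(H<18)&(S>180)&(V>80),30):print("or",q[0],plane(m,q[0],.124))
for q in blobs(((H<5)|(H>174))&(S>110),6):print("red",q,[(plane(m,q[0],z).round(4),ang(plane(m,q[0],z))) for z in(.112,.07)])
for q in blobs((H>=18)&(H<35)&(S>110),10)[:3]:print("ye",q[0],plane(m,q[0],.045).round(4),ang(plane(m,q[0],.045)))
for q in blobs((V<50),200):
    P=plane(m,q[0],.067)
    if .08<np.linalg.norm(P[:2]-A)<.18:print("bl",q,P.round(4),ang(P))
E
python3 look.py w2
```

```text
[ 0.56329021 -0.23683343  0.21006613] [ 1.79975199e+02 -3.36261770e-02 -1.56827334e+02] [ -4.5  15.7 -10.   -0.  -64.4 -62.3]
or [272.8 218.7] [ 0.56394435 -0.23544988  0.124     ]
red (array([272.5, 179.4]), [271, 176, 4, 8, 31]) [(array([ 0.538 , -0.2468,  0.112 ]), np.float64(-158.2)), (array([ 0.5441, -0.2441,  0.07  ]), np.float64(-158.8))]
red (array([272.5, 196.3]), [271, 187, 4, 19, 65]) [(array([ 0.5503, -0.2415,  0.112 ]), np.float64(-159.5)), (array([ 0.5585, -0.238 ,  0.07  ]), np.float64(-164.3))]
ye [301.  181.4] [ 0.5385 -0.2158  0.045 ] 140.6
ye [454.8 276.5] [ 0.5674 -0.022   0.045 ] 89.0
ye [ 89.4 276.7] [ 0.7211 -0.3815  0.045 ] -42.6
bl (array([270.9,  87.7]), [265, 75, 14, 23, 242]) [ 0.4722 -0.2763  0.067 ] -156.5
bl (array([270.5, 338.6]), [0, 207, 560, 213, 37941]) [ 0.7003 -0.1797  0.067 ] 22.6
bl (array([364.7, 253.4]), [357, 241, 22, 21, 294]) [ 0.5761 -0.1326  0.067 ] 83.2
bl (array([179.8, 253.4]), [167, 242, 22, 20, 241]) [ 0.6469 -0.2985  0.067 ] -36.7
bl (array([162. , 304.4]), [151, 292, 28, 32, 564]) [ 0.7068 -0.297   0.067 ] -22.9
bl (array([382.1, 302.7]), [366, 292, 28, 26, 520]) [ 0.617  -0.0917  0.067 ] 69.8
```

View pics/w2.png

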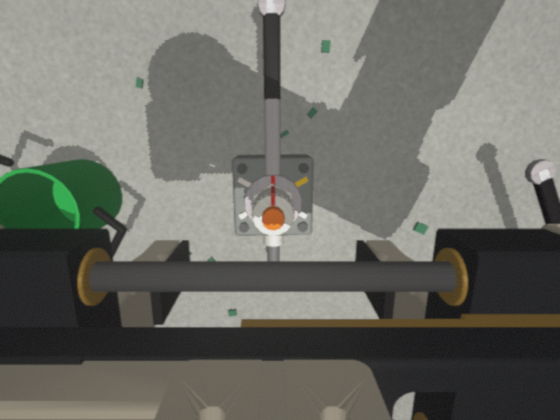

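The wrist view shows the stripe in line with the handle mark (both at column 272.5) and the wrench unmoved at about -156.4°. So the nut is finger-tight, and I go to the handle.

Call:
drive_tool([
  [[1,0.4,0,0,0],[1,0.8,0,0,0],[1,1,-0.005,0,0]],
])

```text
time_s: 8.68
tcp_pos: [0.4516, -0.2854, 0.2107]
eef_rot: [180.0, 0.0, -156.8]
contact_force: [-0.4, -0.1, 0.5]
gripper_width: 0.0879
gripper_force: 0.0
```

Call:
drive_tool([
  [[1,0.162,0,0.1,0],[1,0.162,0,0.5,0],[1,0.162,0,0.9,0],[1,0.162,0,0.9,0]],
])

```text
time_s: 9.18
tcp_pos: [0.4335, -0.2919, 0.0998]
eef_rot: [179.8, -0.3, -156.8]
contact_force: [0.1, -0.1, 0.5]
gripper_width: 0.0874
gripper_force: 0.0
```

Call:
drive_tool([
  [[1,0,0,0.2,0],[1,0,0,0.375,0],[1,0,0,0.375,0],[0,0,0,0.375,0],[-1,0,0,0.375,0]],
], squeeze=30)

```text
time_s: 9.8
tcp_pos: [0.4367, -0.2928, 0.059]
eef_rot: [-179.9, 0.1, -156.7]
contact_force: [-0.5, -0.5, -0.3]
gripper_width: 0.0731
gripper_force: 0.0
```

Call:
drive_tool([
  [[-1,0,0,0,0],[-1,0,0,0,0],[-1,0,0,0,0],[-1,0,0,0,0],[-1,0,0,0,0]],
])

```text
time_s: 10.42
tcp_pos: [0.4356, -0.2925, 0.0575]
eef_rot: [180.0, -0.0, -156.7]
contact_force: [-0.5, 0.1, -0.2]
gripper_width: 0.0232
gripper_force: 0.0
```

Call:
drive_tool([
  [[-1,0,0,0,0],[-1,0,0,0,0],[-1,0,0,0,0],[-1,0,0,0,0]],
])

```text
time_s: 10.92
tcp_pos: [0.4356, -0.2924, 0.0575]
eef_rot: [180.0, -0.0, -156.7]
contact_force: [-1.5, 0.9, 0.6]
gripper_width: 0.0137
gripper_force: 30.0
```

Gripped at 13.7 mm, as it should be. Now the arc: 25° + 25° + 10° about the nut's axis.

Call:
drive_tool([
  [[-1,-0.0044,0.1017,0,0.0139],[-1,-0.0177,0.2026,0,0.0278],[-1,-0.0398,0.302,0,0.0417],[-1,-0.0704,0.399,0,0.0556],[-1,-0.1093,0.4931,0,0.0694]],
], squeeze=45)

```text
time_s: 11.55
tcp_pos: [0.4238, -0.2343, 0.0576]
eef_rot: [-179.9, -0.1, 178.2]
contact_force: [-0.6, -12.7, -4.5]
gripper_width: 0.0134
gripper_force: 45.2
```

```bash
cat > st.py <<'E'
from plant import r
import numpy as np
s=r.get_state();d=s["tcp_pos"][:2]-[.5637,-.2363]
print("R",np.hypot(*d).round(4),"ang",np.degrees(np.arctan2(d[1],d[0])).round(2),"rot",s["eef_rot"].round(2),"F",s["contact_force"].round(1),s["gripper_width"],s["time_s"])
E
python3 st.py
```

```text
R 0.1399 ang 179.18 rot [-1.7988e+02 -6.0000e-02  1.7819e+02] F [ -0.6 -12.7  -4.5] 0.013442032958110941 11.55
```

Call:
drive_tool([
  [[-1,-0.0044,0.1017,0,0.0139],[-1,-0.0177,0.2026,0,0.0278],[-1,-0.0398,0.302,0,0.0417],[-1,-0.0704,0.399,0,0.0556],[-1,-0.1093,0.4931,0,0.0694]],
])

```text
time_s: 12.18
tcp_pos: [0.4374, -0.1755, 0.0575]
eef_rot: [-179.8, -0.1, 153.2]
contact_force: [-3.0, -13.1, 0.5]
gripper_width: 0.0135
gripper_force: 45.3
```

Call:
drive_tool([
  [[-1,-0.0044,0.1017,0,0.0139],[-1,-0.0177,0.2026,0,0.0278],[-1,-0.0177,0.2026,0,0.0278],[-1,-0.0177,0.2026,0,0.0278]],
])

```text
time_s: 12.68
tcp_pos: [0.4503, -0.1539, 0.0574]
eef_rot: [-179.9, -0.1, 143.3]
contact_force: [-5.5, -0.9, 4.4]
gripper_width: 0.0132
gripper_force: 45.1
```

```bash
python3 st.py
```

```text
R 0.1402 ang 144.02 rot [-1.7986e+02 -1.2000e-01  1.4333e+02] F [-5.5 -0.9  4.4] 0.013235098426732986 12.675
```

Turned about 59.6°. I release and rise to check.

Call:
drive_tool([
  [[1,0,0,0,0],[1,0,0,0,0],[1,0,0,0,0],[1,0,0,0,0],[1,0,0,0,0]],
])

```text
time_s: 13.3
tcp_pos: [0.4521, -0.1534, 0.0576]
eef_rot: [180.0, 0.0, 143.3]
contact_force: [-0.3, -0.1, 0.0]
gripper_width: 0.058
gripper_force: 0.0
```

Call:
drive_tool([
  [[1,0,0,-0.3,0],[1,0,0,-0.7,0],[1,0,0,-1,0],[1,0,0,-1,0]],
])

```text
time_s: 13.8
tcp_pos: [0.4538, -0.1535, 0.1805]
eef_rot: [179.8, 0.3, 143.3]
contact_force: [0.6, 0.9, -0.7]
gripper_width: 0.0874
gripper_force: 0.0
```

Call:
drive_tool([
  [[1,-0.5,0,-0.2,0],[1,-0.9,0,-0.5,0],[1,-0.9,0,-0.5,0],[1,-0.9,0,-0.5,0]],
])

```text
time_s: 14.3
tcp_pos: [0.5377, -0.2178, 0.2358]
eef_rot: [-180.0, -0.1, 143.3]
contact_force: [-0.9, 0.3, -0.5]
gripper_width: 0.0877
gripper_force: 0.0
```

```bash
python3 look.py w3
```

```text
[ 0.53773782 -0.21781766  0.23580009] [-1.79954839e+02 -1.49831691e-01  1.43260584e+02] [-2.800e+00  1.180e+01 -1.160e+01 -1.000e-01 -6.670e+01 -1.239e+02]
or [273.8 244.9] [ 0.56377878 -0.23486669  0.124     ]
red (array([273.1, 206. ]), [272, 203, 4, 7, 21]) [(array([ 0.538 , -0.2164,  0.112 ]), np.float64(141.9)), (array([ 0.5463, -0.2224,  0.07  ]), np.float64(141.0))]
red (array([273.7, 223.2]), [272, 213, 4, 20, 54]) [(array([ 0.551 , -0.2254,  0.112 ]), np.float64(138.8)), (array([ 0.5612, -0.2328,  0.07  ]), np.float64(124.0))]
ye [247.8 206.6] [ 0.5351 -0.2485  0.045 ] -157.2
ye [ 89.2 277.2] [ 0.4916 -0.4473  0.045 ] -108.9
ye [454.9 276.7] [ 0.7445 -0.1078  0.045 ] 35.4
bl (array([271.5,  98.1]), [265, 63, 14, 72, 929]) [ 0.4623 -0.1615  0.067 ] 143.5
bl (array([263.5, 336.7]), [0, 229, 560, 191, 36317]) [ 0.6631 -0.3233  0.067 ] -41.1
bl (array([179.8, 253.3]), [166, 241, 23, 22, 294]) [ 0.5289 -0.333   0.067 ] -109.8
bl (array([364.9, 253.7]), [356, 241, 23, 23, 304]) [ 0.6469 -0.1759  0.067 ] 36.0
bl (array([382.1, 302.6]), [366, 291, 28, 28, 528]) [ 0.7071 -0.192   0.067 ] 17.2
bl (array([161.9, 304.5]), [151, 292, 28, 32, 583]) [ 0.563  -0.3887  0.067 ] -90.2
```

View pics/w3.png

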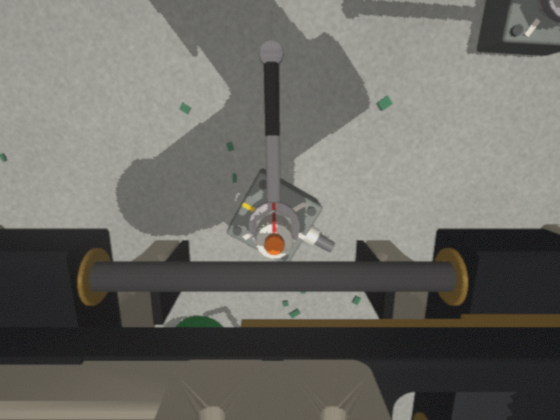

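The handle now points at about 143.5°, against 203.6° at the start, so it turned about 60°. It covers the end tick, and the stripe is still in line with it (column 273). The gripper is clear.

```bash
python3 -c "
from plant import job
print(job.close_job())"
```

```text
the job is handed in; nothing more can be done
None
```

The orange-capped nut was turned finger-tight (stripe in line with the handle), then its wrench turned about 60° clockwise by camera measurement and was let go; the blue wrench was never approached, and the job is handed in.

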